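# Park the dock's spring pin and move the power module to the test cradle

### The arm

A 6-joint arm with a two-finger parallel gripper is mounted at the origin on a cart in front of the work surface, level with it; the furniture and walls round the work are solid. World frame = base frame: x ahead of the robot, y to its left, z up, the work surface at z = 0. Lengths are in mm, angles in rad, forces in N, time in s.
With the tool pointing down it reaches from about 275 to 750 mm from the base axis. Payload 10.2 kg.
Tool frame: the origin (TCP) lies between the finger pads; the fingertips stand 14 mm ahead of it and the grasp point (between the pads) lies 5 mm behind it (tip_reach is the distance from the TCP to the fingertips, in mm); z points along the fingers, y is the line along which they close (so a half turn about z gives the same grasp; the last joint's range is limited). The gripper opens to 85 mm and grips with 20 to 120 N. Pads are 22 mm wide; open, the fingers measure 114 mm over their backs; the gripper's body (76 mm by 85 mm) begins 54 mm behind the grasp point. The pads swing forward as they close: fully open they stand 13 mm farther back than shut.
Start: joints at [-1.484, 0.313, 1.498, -0, 1.331, -0.223], TCP at [160.043, -500.018, 245.294] pointing down, gripper open.
Joint ranges: [-2.94, 2.94], [-0.97, 2.17], [0.19, 2.56], [-1.23, 4.37], [0.02, 3.11], [-2.88, 2.88]. Speed limits (rad/s): [2.39, 2.39, 3.01, 3.14, 3.14, 3.14].

### API

Orientations are given as a unit quaternion [w, x, y, z].
In Python, from rig import * gives the robot as it stands.
- The arm moves only by the tool arm_command, never from a script. Its argument "steps" is a list that holds one entry, the list of rows, each a list of 7 numbers: the opening, from 0 (shut) to 1 (fully open), then the shift along the tool's x, y, z each as a share of 0.05 m, from -1 to 1, then the turn, a rotation vector about the tool's x, y, z each as a share of 0.15 rad, from -1 to 1. A call has 1 to 8 rows; each row shifts and turns the commanded pose from where the row before left it, along the tool's axes as they then stand; what a row does not reach is not made up. A row lasts 1/8 s, in which the tool goes at most 62.5 mm and 10.7 degrees, less where a joint would pass 70% of its speed; a pose out of reach is approached as far as the arm can. A call with a number of a shift or a turn outside -1 to 1 is refused whole. A call with a gripper value outside its range is refused whole. The fingers move at their own pace and stop on an object; "squeeze" is the grip in N (left out, the last holds). Time passes only in rows, so rows that do not move let the fingers close. It gives the time, the measured TCP pose, the force, the opening and the grip force at its end, in the units of the state.
- sense(): the state, without advancing time (a new reading comes with each control period).
- capture(name): name is "scene" or "top" or "wrist"; returns the picture (420x560x3 uint8, red, green, blue); there is no depth.
- get_calibration(name): a dict with "intrinsics" (3x3 intrinsics, pixels), "rvec" (rotation vector, rad) and "tvec" (3), from world to camera coordinates, as OpenCV has them; the wrist camera has in their place "T_tool_cam" (4x4, takes a point from camera to tool coordinates, whose origin is the TCP and whose axes are the flange's). Camera axes: x right, y down, z forward; pixel columns grow to the right and rows downward; lengths in mm; the calibration is good to about 2 mm. A picture is of the moment at which its call begins: read the wrist's pose just before it. get_calibration takes no time and is no camera call.
- finish_job(): hands the job in; it is judged then, once.
The state is a dict: "time_s": time; "joints": joint angles; "dq": joint speeds; "tau": joint torques, N m; "eef_pos": TCP position; "ee_rot": TCP orientation; "force": force on the tool from outside, world axes, zero at the start; "wrist_torque": the same for the moment, N m; "grip_width": opening from 0.0 (shut) to 1.0 (fully open); "grip_force": force on a finger pad.
Only numpy, scipy, OpenCV 4.12 (cv2) and the standard library are available. Lean on these libraries where they do the work, as an engineer would, in place of code of your own. Each camera call takes 0.05 s, during which the arm holds its last target. There are 200 camera calls.

### The job

The power module is locked in its dock by a spring pin with a T handle. Pull the pin up and turn it a quarter turn into its rest notch so that it stays out on its own, then draw the module by its front handle straight out onto the dock's open apron, clear of the roof, and let go of it there. Take it again across its case, set it down flat in the test cradle with its rear end towards the contact block, and leave the pin parked and the other things on the tables where they are.

Things in the scene. Friction and masses are not known exactly. Their poses are not given: they have to be found in the camera images.
- dock: Fixed dock on the white desk: aluminium base plate 240 x 100 x 8 mm, origin under its centre, x along it, z up. At x = +6 to +107 mm a roofed grey bay (walls' inner faces y = +-30, outer +-38, roof z = 54 to 62), closed behind by a wall; at x = -120 to +6 an open apron. On the roof, centred at x = +56, a steel guide block 34 x 34 mm with its top at z = 82, through which the pin passes.
- dock_bay (a point): On the dock's base plate, 8 mm above the desk, where the module's origin is at the start (x = +55 mm in the dock's frame, axes as the dock's). The case has 2 mm play to each side here, and only its panel and handle stand out of the bay.
- dock_apron (a point): On the apron, 8 mm above the desk, where the module's origin should come when drawn out (x = -53 mm in the dock's frame, axes as the dock's; beyond -46 mm the case is clear of the roof). The apron is flat with a rail 6 mm high along each side, inner faces at y = +-40 mm.
- pin_grip (a point): Middle of the pin's black T handle: a bar 66 x 14 x 16 mm (long, thick, high) centred on the pin's vertical axis, 104 mm above the desk with the pin down; it rises and turns with the pin. x runs along the bar: along the dock's x with the pin down. The guide block below it ends 82 mm above the desk. Parked, the bar's top stands 123 mm above the desk: carry the module over it.
- pin (a joint): Lift of the spring pin in m: 0 down (its nose 7.5 mm deep in the hole of the module's lid), top stop 0.018. The spring pulls it down with 7 N at 0, 12 N at 0.015. Its cross dog lies in a deep slot and cannot turn until lifted over 0.0135: lift to 0.015 to 0.017, turn, lower. In the 3 mm deep rest notch the lift is about 0.0105 and it stays when let go.
- pin_turn (a joint): Turn of the pin about the vertical in rad, counter-clockwise from above positive: 0 = bar along the dock (dog in the deep slot), +1.57 or -1.57 (either will do) = dog over the rest notch, bar across the dock. Stops at +-1.75.
- module: Loose power module, about 0.45 kg: plain aluminium case 100 x 56 x 42 mm (x, y, z), origin under the case's middle, x towards its rear (connector) end, z up. Black front panel at x = -55 to -50 mm, and in front of it a bow handle out to x = -92. Hole for the pin in the middle of its lid. To lift it level, grip it across its 56 mm (y) at the middle.
- module_handle (a point): Gripping point of the module's dark steel bow handle, 72 mm in front of the module's origin (-x) and 30 mm above its underside. The handle is a vertical bow 12 mm thick across y, 4 to 38 mm above the underside, free on both sides; pinch it across y from above.
- cradle: Fixed test cradle on the brown bench: plate 144 x 92 x 8 mm, origin under the middle of the place for the case, x towards a black contact block (face at x = +53 mm, top z = 42). Low lips (inner faces y = +-32, top z = 18) at x = -47 to -25 and +25 to +47; two stops at x = -65 to -58, 19 to 33 mm either side of the middle, top z = 24. Sides open between the lips for fingers.
- cradle_seat (a point): On the cradle's plate, 8 mm above the bench, where the module's origin should come; x towards the contact block. The module's x must point the same way, its handle reaching out between the two stops. Play of the module about 3 mm in x, 4 mm in y.
- solvent_jar: White solvent jar, 55 mm across, 100 mm tall, a loose bystander; origin under its centre.
- flux_tin: Flat round flux tin, 49 mm across, 33 mm tall, a loose bystander; origin under its centre.
- solder_spool: Solder spool, 51 mm across, 46 mm tall, a loose bystander; origin under its centre.
- pot_0: White screw-top pot, 50 mm across, 90 mm tall, a loose bystander; origin under its centre.
- pot_1: Short screw-top pot, 42 mm across, 45 mm tall, a loose bystander; origin under its centre.
- circuit_board: Bare populated circuit board, 58 x 85 x 12 mm, a loose bystander; origin under its centre.
- mouse: Computer mouse, 102 x 64 x 37 mm, a loose bystander; origin under its centre.
- power_brick: Black power brick without a handle, 50 x 115 x 33 mm, a loose bystander; origin under its centre.

How it is judged (in metres and radians):
On the way, in this order (a step that is already met when the one before it is completed fails the run):
1. the pin is parked in its rest notch and let go, the module still in its bay (value of joint pin between 0.0085 and 0.0128 m and (value of joint pin_turn above 1.3 rad or value of joint pin_turn below -1.3 rad) and contact force between the fingers and pin below 0.3 N and x of module in the frame of dock above 0.045 m), for 0.3 s.
2. the module lies flat on the apron, clear of the roof, and let go, the pin still parked (value of joint pin between 0.0085 and 0.0128 m and (value of joint pin_turn above 1.3 rad or value of joint pin_turn below -1.3 rad) and x of module in the frame of dock between -0.085 and -0.046 m and z of module in the frame of dock below 0.012 m and y of module in the frame of dock between -0.02 and 0.02 m and contact force between the fingers and module below 0.3 N), for 0.3 s.
At the end, for the whole second after the job is handed in: Module at rest and flat (0.06 rad) on the cradle's plate, origin within 6 mm of the seat along the cradle's x and y and 3 mm in height, rear towards the contact block, handle outwards; pin still in its rest notch (lift 8.5 to 12.8 mm, turned at least 1.3 rad) (value of joint pin between 0.0085 and 0.0128 m and (value of joint pin_turn above 1.3 rad or value of joint pin_turn below -1.3 rad) and x of module in the frame of cradle_seat between -0.006 and 0.006 m and y of module in the frame of cradle_seat between -0.006 and 0.006 m and z of module in the frame of cradle_seat between -0.003 and 0.003 m and x of module_handle in the frame of cradle_seat below -0.05 m and angle between module's own z axis and vertical below 0.06 rad and linear speed of module below 0.02 m/s); the robot touches nothing.
It fails at once if another thing on the tables is shoved more than 25 mm (distance of any of solvent_jar, flux_tin, solder_spool, pot_0, pot_1, circuit_board, mouse, power_brick from where it was at the start of the episode above 0.025 m).
It fails at once if the module is dropped off the tables (height (world z) of module below -0.03 m).
It also fails if it takes over 64 s, if anything falls off the work surface, if the arm or the gripper's body presses on something with over 40 N, if the wrist force passes 120 N, or if a joint passes its speed limit or range.

## Working session

There is one attempt and no reset: what is moved stays moved. The work goes in short steps, Python scripts to look and compute and a tool call to move; the robot and the scene stay as the last step left them, time stands still between calls to the robot, and variables do not carry over. Pictures are saved under pics/ and viewed, at most 12 in all, crops included, and the job is handed in when it is done.

Besides the shell and the picture viewer there is one more tool, called after ">>>" as a command line: name --argument value ..., lists and objects as JSON in quotes. arm_command: Moves the arm, as the interface text tells. Its arguments: {"type":"object","properties":{"steps":{"type":"array"},"squeeze":{"type":"number"}},"required":["steps"]}

```bash
mkdir -p pics && cat > h.py <<'E'
from rig import *
import numpy as np, cv2
from scipy.spatial.transform import Rotation as R
def cam(n):
    c=get_calibration(n); K=np.array(c["intrinsics"])
    if n=="wrist":
        s=sense(); T=np.eye(4); q=s["ee_rot"]; T[:3,:3]=R.from_quat([q[1],q[2],q[3],q[0]]).as_matrix(); T[:3,3]=s["eef_pos"]
        M=T@np.array(c["T_tool_cam"]); return K,M[:3,:3],M[:3,3]
    Rm=R.from_rotvec(np.array(c["rvec"]).ravel()).as_matrix(); t=np.array(c["tvec"]).ravel()
    return K,Rm.T,-Rm.T@t
def ray(C,u,v,z):
    K,Rm,o=C; d=Rm@np.linalg.solve(K,[u,v,1.]); return o+d*(z-o[2])/d[2]
def proj(C,p):
    K,Rm,o=C; q=K@(Rm.T@(np.array(p)-o)); return q[:2]/q[2]
def save(n,f):
    im=capture(n); cv2.imwrite("pics/"+f,im[:,:,::-1]); return im
E
python3 - <<'E'
from h import *
for n in("scene","top"):
    save(n,n+"0.png"); C=cam(n); print(n,C[0].round(0).tolist(),C[2].round(0),C[1][:,2].round(2))
s=sense(); print({k:np.round(v,3).tolist() for k,v in s.items()})
E
```

```text
scene [[450.0, 0.0, 281.0], [0.0, 450.0, 211.0], [0.0, 0.0, 1.0]] [-367.  593. 1014.] [ 0.64 -0.37 -0.67]
top [[421.0, 0.0, 278.0], [0.0, 421.0, 209.0], [0.0, 0.0, 1.0]] [ 365.   99. 1149.] [ 0.15  0.   -0.99]
{'time_s': 0.1, 'joints': [-1.484, 0.313, 1.498, -0.0, 1.331, -0.223], 'dq': [-0.0, 0.0, -0.004, 0.001, 0.001, 0.002], 'tau': [0.001, -41.29, -26.015, -0.0, 0.003, 0.0], 'eef_pos': [160.038, -499.776, 244.789], 'ee_rot': [-0.001, 0.988, 0.154, 0.0], 'force': [0.885, 0.625, 0.388], 'wrist_torque': [-0.02, 0.003, 0.013], 'grip_force': 0.0, 'grip_width': 0.999}
```

View pics/top0.png

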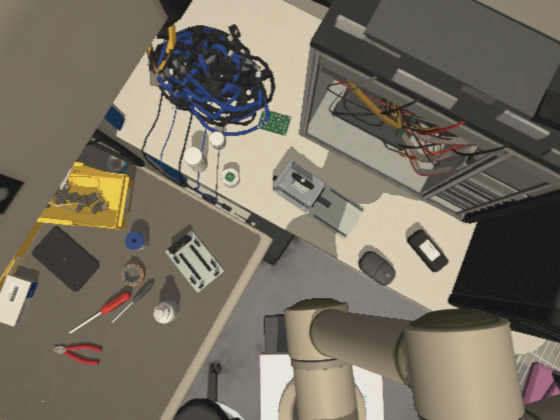

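View pics/scene0.png

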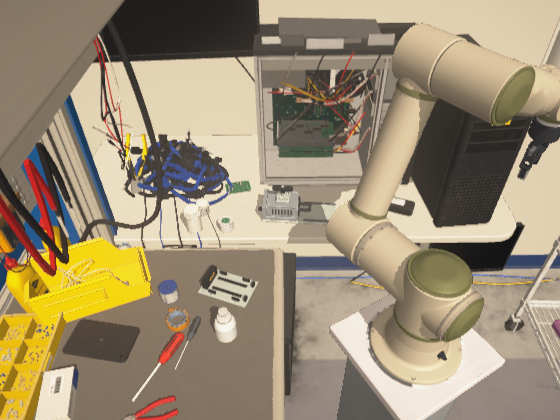

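The top view shows the dock around (318,197), with its bay at the upper left, and the cradle around (194,260). I'll enlarge both.

```bash
python3 - <<'E'
from h import *
im=cv2.imread("pics/top0.png")
a=cv2.resize(im[150:250,262:372],None,fx=5,fy=5,interpolation=cv2.INTER_CUBIC)
b=cv2.resize(im[218:300,155:235],None,fx=5,fy=5,interpolation=cv2.INTER_CUBIC)
c=np.zeros((500,800,3),np.uint8)
a=cv2.resize(im[150:250,264:364],(400,400),interpolation=cv2.INTER_CUBIC);b=cv2.resize(im[215:305,150:240],(400,400),interpolation=cv2.INTER_CUBIC)
cv2.imwrite("pics/crop0.png",np.hstack([a,b]))
C=cam("top")
print(ray(C,318,197,8),ray(C,194,260,8))
print(ray(C,288,160,8),ray(C,272,200,8),ray(C,362,210,8))
E
```

```text
[563.21306788  -6.84569171   8.        ] [396.04968631 332.44949628   8.        ]
[669.30074155  73.81849763   8.        ] [556.84497281 119.9022894    8.        ] [ 525.17830876 -126.23427581    8.        ]
```

View pics/crop0.png

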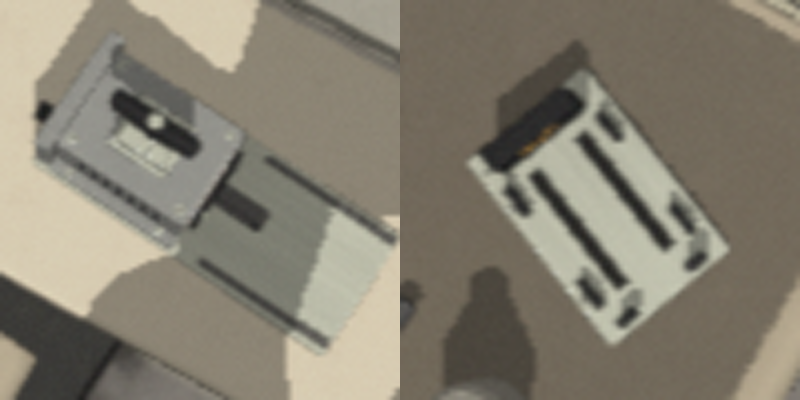

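The crops show the dock's T bar from (112,97) to (198,150), the module handle at (240,205) and the free end of the apron at (400,240)/(325,352). In the cradle crop, the contact block is at (530,130) and the stops are at lower right. Next I'll make rough estimates and plan a safe move for a wrist view.

```bash
python3 - <<'E'
from h import *
C=cam("top");S=cam("scene")
L=lambda x,y,z:ray(C,264+x/4-.4,150+y/4-.4,z)
Rr=lambda x,y,z:ray(C,150+x*.225-.4,215+y*.225-.4,z)
for p in[(112,97,112),(198,150,112),(155,122,112),(400,240,8),(325,352,8)]:print("dock",p,L(*p).round(1))
a,b=L(112,97,112),L(198,150,112);print(np.arctan2(*(a-b)[[1,0]]))
for p in[(470,163,8),(583,65,8),(728,248,8),(612,345,8)]:
    p=(p[0]-400,)+p[1:];print("cr",Rr(*p).round(1))
for p in[(488,243),(415,190),(520,200)]:print("tower",ray(S,*p,0).round(0))
T=np.array(get_calibration("wrist")["T_tool_cam"]);print(T.round(2),get_calibration("wrist")["intrinsics"])
E
```

```text
dock (112, 97, 112) [605.4  67.7 112. ]
dock (198, 150, 112) [570.5  14.4 112. ]
dock (155, 122, 112) [588.9  40.9 112. ]
dock (400, 240, 8) [ 526.2 -130.7    8. ]
dock (325, 352, 8) [450.3 -76.4   8. ]
0.9909488275454209
cr [420.7 410.4   8. ]
cr [479.5 342.5   8. ]
cr [367.1 252.9   8. ]
cr [310.5 322.4   8. ]
tower [ 146. -434.    0.]
tower [ 454. -418.    0.]
tower [ 231. -688.    0.]
[[   0.     -0.96   -0.27   69.46]
 [   1.      0.     -0.     -0.91]
 [   0.     -0.27    0.96 -128.67]
 [   0.      0.      0.      1.  ]] [[336.0184882    0.         281.60636263]
 [  0.         336.0184882  209.07336177]
 [  0.           0.           1.        ]]
```

>>> arm_command --steps '[[[1,0.27,-0.86,0,0,0,0],[1,0.27,-0.86,0,0,0,0],[1,0.27,-0.86,0,0,0,0],[1,0.27,-0.86,0,0,0,0],[1,0.83,-0.36,0,0,0,0],[1,0.83,-0.36,0,0,0,0],[1,0.83,-0.36,0,0,0,0],[1,0.83,-0.36,0,0,0,0]]]'

```text
time_s: 1.1
eef_pos: [296.0, -199.3, 245.3]
ee_rot: [0.0, 0.988, 0.154, 0.0]
force: [-0.4, -0.5, 0.3]
grip_width: 0.998
grip_force: 0.0
```

>>> arm_command --steps '[[[1,0.83,-0.36,0,0,0,0],[1,0,0,0,0,0,-0.9],[1,0,0,0,0,0,-0.9],[1,0,0,0,0,0,-0.9],[1,0,0,0,0,0,-0.9],[1,0,0,0,0,0,-0.8]]]'

```text
time_s: 1.85
eef_pos: [329.1, -170.6, 245.1]
ee_rot: [-0.0, 0.884, 0.468, -0.0]
force: [0.6, 0.1, -0.2]
grip_width: 0.998
grip_force: 0.0
```

```bash
cat >> h.py <<'E'
def pose():
    s=sense(); q=s["ee_rot"]; M=R.from_quat([q[1],q[2],q[3],q[0]]).as_matrix()
    return np.array(s["eef_pos"]),M,np.arctan2(M[1,0],M[0,0]),s
def go(t,psi=None):
    """tool-frame shift (units of 50mm) to world target t, and turn (units .15rad) to yaw psi"""
    p,M,y,s=pose(); d=M.T@(np.array(t)-p)
    # tilt-correcting turn too
    out=d/50
    w=np.zeros(3)
    if psi is not None:
        Rt=np.array([[np.cos(psi),np.sin(psi),0],[np.sin(psi),-np.cos(psi),0],[0,0,-1]]).T
        Rt=np.column_stack([[np.cos(psi),np.sin(psi),0],[np.sin(psi),-np.cos(psi),0],[0,0,-1]])
        w=R.from_matrix(M.T@Rt).as_rotvec()/.15
    print("t",s["time_s"],"pos",p.round(1),"yaw",round(y,4),"shift",out.round(3),"turn",w.round(3),"F",np.round(s["force"],1))
E
python3 -c "
from h import *
go([555,-5,230],.97)"
```

```text
t 1.85 pos [ 329.1 -170.6  245.1] yaw 0.974 shift [5.279 1.875 0.302] turn [-0.003 -0.001  0.026] F [ 0.6  0.1 -0.2]
```

>>> arm_command --steps '[[[1,0.88,0.31,0.05,0,0,0],[1,0.88,0.31,0.05,0,0,0],[1,0.88,0.31,0.05,0,0,0],[1,0.88,0.31,0.05,0,0,0],[1,0.88,0.31,0.05,0,0,0],[1,0.88,0.31,0.05,0,0,0],[1,0,0,0,0,0,0],[1,0,0,0,0,0,0]]]'

```text
time_s: 2.85
eef_pos: [554.7, -5.8, 229.9]
ee_rot: [-0.0, 0.885, 0.466, -0.0]
force: [0.5, 0.7, 0.2]
grip_width: 0.999
grip_force: 0.0
```

```bash
python3 -c "
from h import *
go([555,-5,230],.97); C=cam('wrist'); save('wrist','w1.png')
import pickle; pickle.dump(C,open('w1.pkl','wb'))"
```

```text
t 2.85 pos [554.7  -5.8 229.9] yaw 0.9699 shift [ 0.017 -0.004 -0.001] turn [-0.006  0.004 -0.001] F [0.5 0.7 0.2]
```

View pics/w1.png

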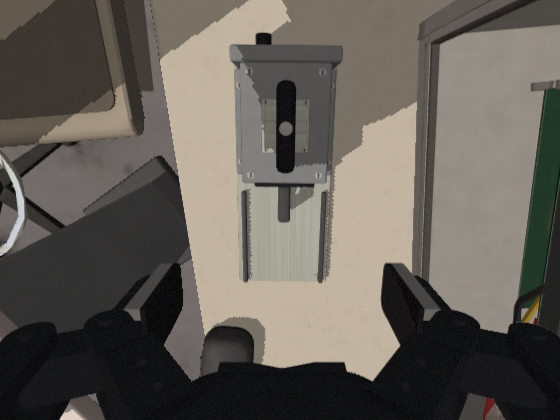

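The wrist view shows the T bar at (286,80)–(286,172), the handle at (284,185–222), and the apron end at row 282 between columns 238 and 328. I'll measure these with masks.

```bash
python3 - <<'E'
from h import *
import pickle
C=pickle.load(open('w1.pkl','rb'))
im=cv2.imread('pics/w1.png'); g=im.max(2)
def blob(x0,x1,y0,y1,th):
    m=(g[y0:y1,x0:x1]<th).astype(np.uint8)
    n,l,st,_=cv2.connectedComponentsWithStats(m); k=1+np.argmax(st[1:,4]); 
    ys,xs=np.nonzero(l==k); return np.column_stack([xs+x0,ys+y0]).astype(np.float32)
def rep(n,p,z):
    w=np.array([ray(C,*q,z)[:2] for q in p],np.float32)
    (c,s,a)=cv2.minAreaRect(w); b=cv2.boxPoints((c,s,a)); e=[b[1]-b[0],b[2]-b[1]]; e=max(e,key=np.linalg.norm)
    print(n,len(p),"px",p.min(0),p.max(0),"c",np.round(c,1),"size",np.round(s,1),"yaw",round(np.arctan2(*e[::-1])%np.pi,4))
print(g[125,268:306],g[205,272:298])
rep("bar",blob(268,306,70,182,50),112)
rep("handle",blob(272,298,190,230,90),46)
rep("railL",blob(236,254,200,284,75),14)
rep("railR",blob(314,332,200,284,75),14)
print("apron", [ray(C,u,282,8).round(1)[:2].tolist() for u in (239,322)])
E
```

```text
[105 107 107 105 104 103 103 105  44  15  18  32  98 107 106 107 107 108
 107 107 107 107 105  90  33  21  12  66 103 107 106 105 104 105 105 106
 103 108] [170 170 170 172 170 155  83  73  75  76  76  73  73  71  70  67  54  41
  80 101 102 106 105 102 110 118]
bar 1564 px [276.  80.] [295. 172.] c [590.5  42.9] size [63.8 13.4] yaw 0.9655
handle 397 px [278. 190.] [290. 221.] c [547.3 -19.3] size [31.  11.6] yaw 0.9671
railL 205 px [244. 200.] [248. 281.] c [484.9 -37.1] size [94.9  3.4] yaw 0.9562
railR 260 px [318. 200.] [325. 281.] c [553.4 -83.9] size [94.9  4.8] yaw 0.9576
apron [[447.2, -74.1], [526.4, -128.3]]
```

```bash
python3 -c "
from h import *
go([590.2,42.6,160],.965)"
```

```text
t 2.9 pos [554.6  -6.1 230.3] yaw 0.9692 shift [1.206 0.036 1.405] turn [-0.003  0.002  0.028] F [-0.2 -0.5  0.1]
```

>>> arm_command --steps '[[[0.5,0.4,0.01,0.35,0,0,0.03],[0.5,0.4,0.01,0.35,0,0,0],[0.5,0.4,0.01,0.35,0,0,0],[0.5,0,0,0.35,0,0,0],[0.5,0,0,0,0,0,0],[0.5,0,0,0,0,0,0]]]'

```text
time_s: 3.65
eef_pos: [590.6, 42.3, 161.4]
ee_rot: [0.0, 0.886, 0.464, 0.001]
force: [-0.7, -0.6, 0.6]
grip_width: 0.502
grip_force: 0.0
```

```bash
python3 - <<'E'
from h import *
import pickle
go([590.2,42.6,101],.965); C=cam('wrist'); im=save('wrist','w2.png'); g=im.max(2)
u=[proj(C,[590.2+d*np.cos(.965),42.6+d*np.sin(.965),112]) for d in(-33,0,33)]; print(np.round(u,1))
m=np.zeros_like(g); x0,x1=int(u[1][0]-40),int(u[1][0]+40); y0,y1=int(max(u[2][1]-12,0)),int(u[0][1]+12)
m[y0:y1,x0:x1]=(g[y0:y1,x0:x1]<50)
n,l,st,_=cv2.connectedComponentsWithStats(m); print(st[1:][st[1:,4]>100])
k=1+np.argmax(st[1:,4]); ys,xs=np.nonzero(l==k)
w=np.array([ray(C,a,b,112)[:2] for a,b in zip(xs,ys)],np.float32); print(cv2.minAreaRect(w), g[int(u[1][1])+20,x0:x1])
E
```

```text
t 3.65 pos [590.6  42.3 161.4] yaw 0.9644 shift [ 0.    -0.012  1.209] turn [ 0.008 -0.004 -0.004] F [-0.7 -0.6  0.6]
[[281.6 294.2]
 [281.6 242.2]
 [281.6 185. ]]
[[ 270  182   25  111 2239]]
((591.1787109375, 43.83220672607422), (66.18657684326172, 13.301692008972168), 54.96206283569336) [148 147 148 149 149 150 149 151 148 149 150 150 151 149 147 148 148 147
 146 150 149 149 151 149 146 148 147 148 146  65  22  17  21  20  23  22
  19  18  19  20  22  22  19  20  20  17  20  19  18  21  15  13  45 141
 150 147 148 148 147 148 145 146 148 148 150 149 149 150 151 147 147 148
 146 147 147 148 145 148 146 144]
```

View pics/w2.png

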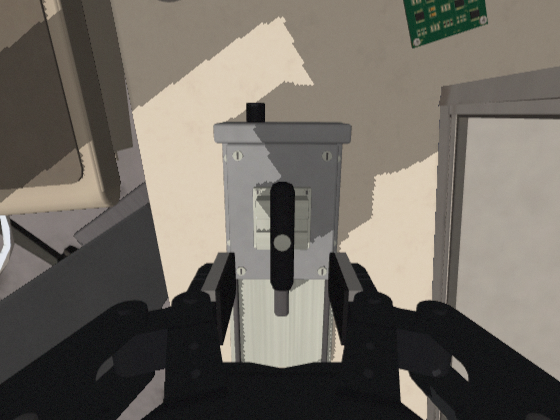

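The bar is centred between the fingers: (270–295, 182–292) in the picture, within about 1 mm of the estimate. I'll descend and grip it.

>>> arm_command --steps '[[[0.5,0.01,0,0.4,0,0,0],[0.5,0.01,0,0.4,0,0,0],[0.5,0,0,0.3,0,0,0],[0.5,0,0,0.1,0,0,0],[0.5,0,0,0,0,0,0],[0,0,0,0,0,0,0],[0,0,0,0,0,0,0],[0,0,0,0,0,0,0]]]' --squeeze 60

```text
time_s: 4.7
eef_pos: [591.6, 43.6, 101.1]
ee_rot: [0.001, 0.886, 0.464, 0.001]
force: [0.9, -1.1, 5.0]
grip_width: 0.151
grip_force: 59.8
```

>>> arm_command --steps '[[[0,0,0,0,0,0,0],[0,0,0,0,0,0,0]]]'

```text
time_s: 4.95
eef_pos: [591.6, 43.6, 101.1]
ee_rot: [0.001, 0.886, 0.464, 0.001]
force: [0.3, -0.9, 6.2]
grip_width: 0.15
grip_force: 60.0
```

```bash
python3 -c "
from h import *
go([590.8,43.2,117],.965);print(sense()['wrist_torque'])"
```

```text
t 4.95 pos [591.6  43.6 101.1] yaw 0.9653 shift [-0.015 -0.009 -0.317] turn [ 0.012 -0.005  0.002] F [ 0.3 -0.9  6.2]
[-0.19862892 -0.05283688  0.01629099]
```

>>> arm_command --steps '[[[0,0,0,-0.08,0,0,0],[0,0,0,-0.08,0,0,0],[0,0,0,-0.08,0,0,0],[0,0,0,-0.08,0,0,0],[0,0,0,0,0,0,0],[0,0,0,0,0,0,0]]]'

```text
time_s: 5.7
eef_pos: [591.5, 43.5, 114.8]
ee_rot: [0.0, 0.886, 0.464, 0.0]
force: [8.8, -0.9, -12.5]
grip_width: 0.154
grip_force: 58.5
```

>>> arm_command --steps '[[[0,0,0,-0.04,0,0,0],[0,0,0,0,0,0,0],[0,0,0,0,0,0,0]]]'

```text
time_s: 6.08
eef_pos: [591.5, 43.6, 116.7]
ee_rot: [0.0, 0.886, 0.464, 0.0]
force: [9.1, -1.7, -12.5]
grip_width: 0.148
grip_force: 58.5
```

```bash
python3 - <<'E'
from h import *
go([590.8,43.2,117],.965);print(sense()['wrist_torque']); C=cam('wrist'); im=save('wrist','w3.png')
print(proj(C,[591.2,43.4,112]),proj(C,[591.2,43.4,128]))
S=cam('scene'); s=save('scene','s3.png'); print(proj(S,[590,43,112]),proj(S,[590,43,128]))
u,v=proj(S,[590,43,110]).astype(int); c=cv2.resize(s[v-40:v+40,u-60:u+40,::-1],None,fx=4,fy=4); cv2.imwrite('pics/s3c.png',c)
w=im[100:320,180:390,::-1]; cv2.imwrite('pics/c3.png',np.hstack([c,cv2.resize(w,(305,320))]))
E
```

```text
t 6.075 pos [591.5  43.6 116.7] yaw 0.965 shift [-0.013 -0.007 -0.006] turn [ 0.003 -0.002  0.   ] F [  9.1  -1.7 -12.5]
[-0.2559368  -1.56178769  0.05808906]
[282.71651162 280.26017691] [282.86835156 299.64022569]
[281.99877652 186.63326067] [281.96343159 182.68636289]
```

View pics/c3.png

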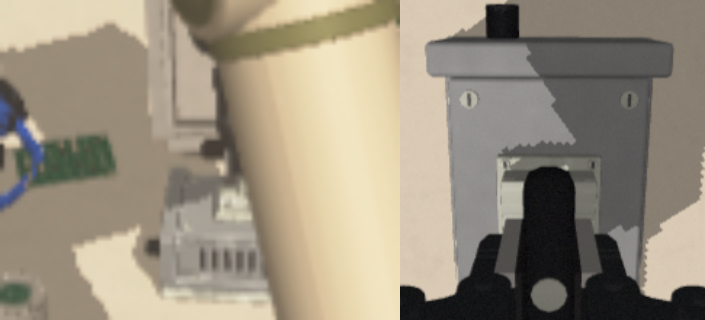

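The pin has come up with the fingers: the screw head is at about (283,303), which matches a lift of 16 mm. Now I'll turn it a quarter turn counter-clockwise.

>>> arm_command --steps '[[[0,0,0,0,0,0,-0.6],[0,0,0,0,0,0,-0.8],[0,0,0,0,0,0,-0.8],[0,0,0,0,0,0,-0.8],[0,0,0,0,0,0,0]]]'

```text
time_s: 6.8
eef_pos: [590.6, 43.9, 116.2]
ee_rot: [-0.001, 0.76, 0.65, -0.001]
force: [5.9, -0.3, -13.0]
grip_width: 0.151
grip_force: 58.6
```

>>> arm_command --steps '[[[0,0,0,0,0,0,-0.9],[0,0,0,0,0,0,-0.9],[0,0,0,0,0,0,-0.9],[0,0,0,0,0,0,-0.9],[0,0,0,0,0,0,-0.9],[0,0,0,0,0,0,-0.9],[0,0,0,0,0,0,-0.9],[0,0,0,0,0,0,-0.9]]]'

```text
time_s: 7.8
eef_pos: [588.6, 43.2, 115.4]
ee_rot: [-0.004, 0.315, 0.949, -0.002]
force: [-3.6, -6.5, -12.3]
grip_width: 0.154
grip_force: 58.8
```

>>> arm_command --steps '[[[0,0,0,0,0,0,-0.3],[0,0,0,0,0,0,0],[0,0,0,0,0,0,0]]]'

```text
time_s: 8.18
eef_pos: [588.6, 43.1, 115.3]
ee_rot: [-0.004, 0.296, 0.955, -0.002]
force: [-4.1, -5.4, -13.2]
grip_width: 0.15
grip_force: 58.8
```

```bash
python3 -c "
from h import *
go([590.8,43.2,111.5],.965+1.571);print(sense()['wrist_torque'])"
```

```text
t 8.175 pos [588.6  43.1 115.3] yaw 2.5403 shift [-0.036  0.028  0.076] turn [-0.037 -0.044  0.029] F [ -4.1  -5.4 -13.2]
[-0.98470945  0.52986676  0.03444315]
```

>>> arm_command --steps '[[[0,0,0,0.04,0,0,0],[0,0,0,0.04,0,0,0],[0,0,0,0.03,0,0,0],[0,0,0,0,0,0,0],[0,0,0,0,0,0,0]]]'

```text
time_s: 8.8
eef_pos: [588.7, 43.1, 111.5]
ee_rot: [-0.003, 0.296, 0.955, -0.002]
force: [-10.5, -5.7, 0.2]
grip_width: 0.147
grip_force: 60.8
```

The vertical force is back to zero at a lift of about 10.4 mm, so the pin is seated in the notch. I'll let go and rise.

>>> arm_command --steps '[[[0.4,0,0,0,0,0,0],[0.4,0,0,0,0,0,0],[0.5,0,0,0,0,0,0],[0.5,0,0,-0.3,0,0,0],[0.5,0,0,-0.5,0,0,0],[0.5,0,0,-0.6,0,0,0],[0.5,0,0,0,0,0,0]]]'

```text
time_s: 9.68
eef_pos: [592.2, 43.7, 186.2]
ee_rot: [0.003, 0.296, 0.955, 0.001]
force: [-0.8, 0.3, -0.6]
grip_width: 0.498
grip_force: 0.0
```

>>> arm_command --steps '[[[0.5,0,0,0,0,0,1],[0.5,0,0,0,0,0,1],[0.5,0,0,0,0,0,1],[0.5,0,0,0,0,0,1],[0.5,0,0,0,0,0,1],[0.5,0,0,0,0,0,1],[0.5,0,0,0,0,0,1],[0.5,0,0,0,0,0,1]]]'

```text
time_s: 10.68
eef_pos: [590.9, 43.8, 182.5]
ee_rot: [-0.0, 0.785, 0.619, -0.0]
force: [-0.9, -0.0, -0.5]
grip_width: 0.497
grip_force: 0.0
```

>>> arm_command --steps '[[[0.5,0,0,0,0,0,1],[0.5,0,0,0,0,0,1],[0.5,0,0,0,0,0,0.5],[0.5,0,0,0,0,0,0]]]'

```text
time_s: 11.18
eef_pos: [590.9, 43.8, 182.6]
ee_rot: [-0.0, 0.886, 0.464, -0.0]
force: [-0.4, -0.6, 0.2]
grip_width: 0.501
grip_force: 0.0
```

```bash
python3 - <<'E'
from h import *
y=.965; h=np.array([590.8,43.2])-73*np.array([np.cos(y),np.sin(y)]); print("handle pt",h)
go([*h,110],y)
C=cam('wrist'); save('wrist','w4.png')
import pickle; pickle.dump(C,open('w4.pkl','wb'))
print(proj(C,[590.8,43.2,123]), proj(C,[*h,46]))
E
```

```text
handle pt [549.23256803 -16.8095709 ]
t 11.175 pos [590.9  43.8 182.6] yaw 0.9661 shift [-1.471  0.004  1.452] turn [-0.003  0.002  0.007] F [-0.4 -0.6  0.2]
[283.07591226 236.79849135] [282.53482787 284.13535922]
```

View pics/w4.png

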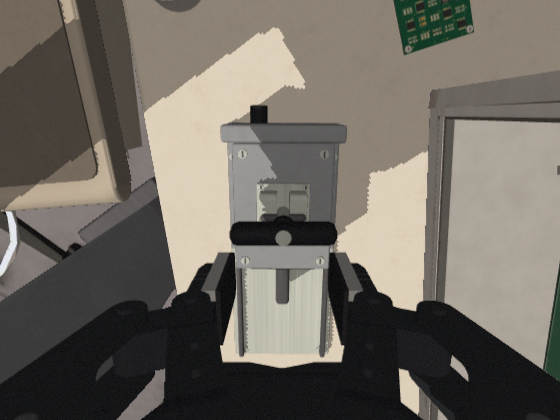

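The T bar now lies across the dock at (232–335, 233), so the pin is parked. The handle is free at (282, 268–303), where I predicted it. Now to the handle.

>>> arm_command --steps '[[[0.5,-0.74,0,0,0,0,0],[0.5,-0.73,0,0.4,0,0,0],[0.5,0,0,0.6,0,0,0],[0.5,0,0,0.7,0,0,0],[0.5,0,0,0.7,0,0,0],[0.5,0,0,0.4,0,0,0],[0.5,0,0,0.15,0,0,0],[0.5,0,0,0,0,0,0]]]'

```text
time_s: 12.22
eef_pos: [549.4, -16.7, 35.5]
ee_rot: [-0.0, 0.886, 0.464, -0.0]
force: [0.7, -0.0, 0.7]
grip_width: 0.498
grip_force: 0.0
```

>>> arm_command --steps '[[[0,0,0,0,0,0,0],[0,0,0,0,0,0,0],[0,0,0,0,0,0,0],[0,0,0,0,0,0,0]]]' --squeeze 40

```text
time_s: 12.72
eef_pos: [549.7, -16.8, 36.2]
ee_rot: [0.0, 0.886, 0.464, 0.001]
force: [-2.3, 0.6, 5.9]
grip_width: 0.132
grip_force: 39.4
```

```bash
python3 -c "
from h import *
go([549.2-109*np.cos(.965),-16.8-109*np.sin(.965),33],.965);print(sense()['wrist_torque'])"
```

```text
t 12.725 pos [549.7 -16.8  36.2] yaw 0.9653 shift [-2.185 -0.009  0.063] turn [ 0.009 -0.003  0.002] F [-2.3  0.6  5.9]
[0.00111433 0.22650198 0.02972968]
```

>>> arm_command --steps '[[[0,-0.08,0,0,0,0,0],[0,-0.15,0,0,0,0,0],[0,-0.2,0,0,0,0,0],[0,-0.2,0,0,0,0,0],[0,-0.2,0,0,0,0,0],[0,-0.2,0,0,0,0,0],[0,-0.2,0,0,0,0,0]]]'

```text
time_s: 13.6
eef_pos: [515.0, -67.3, 36.1]
ee_rot: [0.001, 0.886, 0.464, 0.001]
force: [2.7, 4.9, 4.7]
grip_width: 0.131
grip_force: 39.3
```

>>> arm_command --steps '[[[0,-0.2,0,0,0,0,0],[0,-0.2,0,0,0,0,0],[0,-0.2,0,0,0,0,0],[0,-0.2,0,0,0,0,0],[0,-0.15,0,0,0,0,0],[0,-0.05,0,0,0,0,0],[0,0,0,0,0,0,0]]]'

```text
time_s: 14.48
eef_pos: [486.4, -108.5, 36.1]
ee_rot: [0.001, 0.886, 0.464, 0.001]
force: [1.7, 3.1, 6.7]
grip_width: 0.129
grip_force: 39.6
```

```bash
python3 -c "
from h import *
go([549.2-109*np.cos(.965),-16.8-109*np.sin(.965),33],.965);print(sense()['wrist_torque'])"
```

```text
t 14.475 pos [ 486.4 -108.5   36.1] yaw 0.9649 shift [ 0.042 -0.012  0.062] turn [ 0.013 -0.007 -0.001] F [1.7 3.1 6.7]
[ 0.52734318 -0.23282275 -0.06747446]
```

>>> arm_command --steps '[[[0.4,0,0,0,0,0,0],[0.5,0,0,0,0,0,0],[0.5,0,0,0,0,0,0],[0.5,0,0,-0.4,0,0,0],[0.8,0,0,-0.8,0,0,0],[1,0,0,-0.9,0,0,0],[1,0.2,0,-0.9,0,0,0],[1,0,0,0,0,0,0]]]'

```text
time_s: 15.48
eef_pos: [492.8, -100.3, 188.2]
ee_rot: [0.002, 0.886, 0.464, 0.002]
force: [-0.5, -0.3, -0.8]
grip_width: 0.998
grip_force: 0.0
```

```bash
python3 - <<'E'
from h import *
import pickle
y=.965; m=np.array([590.8,43.2])-(1+109+2)*np.array([np.cos(y),np.sin(y)]); print("module guess",m)
go([*m,110],y)
C=cam('wrist'); save('wrist','w5.png'); pickle.dump(C,open('w5.pkl','wb'))
print(proj(C,[*m,50]))
E
```

```text
module guess [527.02530985 -48.86947864]
t 15.475 pos [ 492.8 -100.3  188.2] yaw 0.966 shift [ 1.234 -0.032  1.565] turn [ 0.041 -0.007  0.007] F [-0.5 -0.3 -0.8]
[279.8428124  125.10063285]
```

View pics/w5.png

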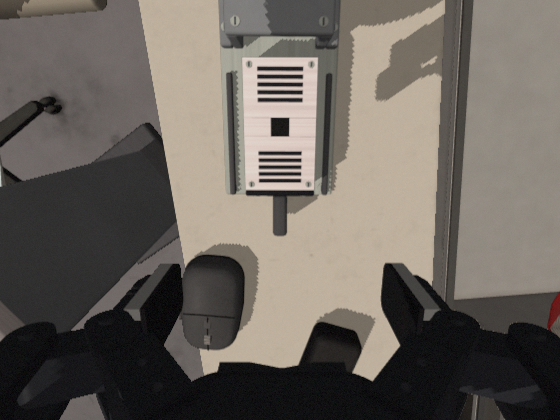

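The module lies on the apron clear of the roof: lid at columns 243–320, rows 57–190, lid hole at (280,126). I'll measure it precisely.

```bash
python3 - <<'E'
from h import *
import pickle
C=pickle.load(open('w5.pkl','rb')); im=cv2.imread('pics/w5.png'); g=im.max(2).astype(int)
def comp(m,x0,x1,y0,y1):
    n,l,st,_=cv2.connectedComponentsWithStats(m[y0:y1,x0:x1].astype(np.uint8)); k=1+np.argmax(st[1:,4]); ys,xs=np.nonzero(l==k); return xs+x0,ys+y0
xs,ys=comp(g<60,265,296,112,142); c=ray(C,xs.mean(),ys.mean(),50); print("hole",xs.mean(),ys.mean(),c.round(1))
m=(g>185); xs,ys=comp(m,232,332,45,190)
w=np.array([ray(C,a,b,50)[:2] for a,b in zip(xs,ys)],np.float32); print(cv2.minAreaRect(w))
xs,ys=comp(g<90,265,296,198,240); print("handle",ray(C,xs.mean(),ys.mean(),46).round(1),ys.min(),ys.max())
y=.965
d=(c[:2]-np.array([590.8,43.2])); print("dock x,y",56+d@[np.cos(y),np.sin(y)],d@[-np.sin(y),np.cos(y)])
go([c[0],c[1],110],y)
E
```

```text
hole 280.0 126.5 [526.5 -49.8  50. ]
((526.1253051757812, -49.50701141357422), (98.70626831054688, 55.35757064819336), 55.18328094482422)
handle [ 484.7 -109.9   46. ] 198 234
dock x,y -57.04832442747541 -0.12102636846031345
t 15.525 pos [ 491.8 -100.2  186.1] yaw 0.9658 shift [ 1.223 -0.004  1.521] turn [ 0.014 -0.002  0.005] F [-0.6  0.1 -1.1]
```

```bash
python3 -c "
from h import *
go([388,326,236],.68)"
```

```text
t 15.525 pos [ 491.8 -100.2  186.1] yaw 0.9658 shift [ 5.83  -6.553 -1.011] turn [ 0.014 -0.004  1.905] F [-0.6  0.1 -1.1]
```

>>> arm_command --steps '[[[1,0.58,-0.65,-0.4,0,0,0],[1,0.58,-0.65,-0.3,0,0,0],[1,0.58,-0.65,-0.2,0,0,0],[1,0.58,-0.65,-0.1,0,0,0],[1,0.58,-0.65,0,0,0,0],[1,0.58,-0.65,0,0,0,0],[1,0.58,-0.65,0,0,0,0],[1,0.58,-0.65,0,0,0,0]]]'

```text
time_s: 16.52
eef_pos: [408.8, 239.6, 233.8]
ee_rot: [-0.0, 0.886, 0.464, -0.001]
force: [1.4, 0.2, 0.5]
grip_width: 0.998
grip_force: 0.0
```

>>> arm_command --steps '[[[1,0.58,-0.65,0,0,0,0],[1,0.58,-0.65,0,0,0,0],[1,0,0,0,0,0,0.95],[1,0,0,0,0,0,0.95],[1,0,0,0,0,0,0],[1,0,0,0,0,0,0]]]'

```text
time_s: 17.27
eef_pos: [389.2, 323.0, 234.6]
ee_rot: [0.0, 0.942, 0.335, -0.001]
force: [-0.2, 0.1, -0.2]
grip_width: 0.996
grip_force: 0.0
```

```bash
python3 - <<'E'
from h import *
import pickle
go([388,326,236],.68)
C=cam('wrist'); save('wrist','w6.png'); pickle.dump(C,open('w6.pkl','wb'))
E
```

```text
t 17.275 pos [389.2 323.  234.6] yaw 0.6827 shift [ 0.019 -0.062 -0.029] turn [-0.002  0.009  0.018] F [-0.2  0.1 -0.2]
```

View pics/w6.png

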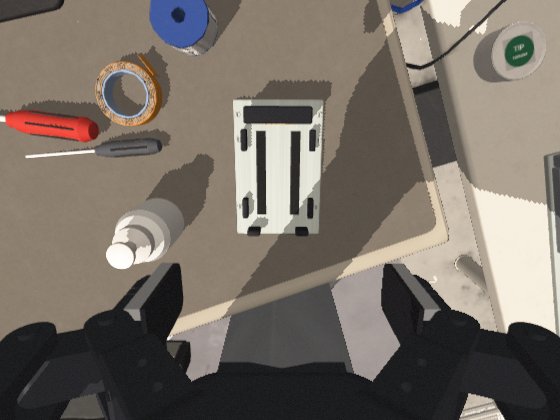

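The cradle is clear. The contact block is at (278,114), the lips are at (244,140), (312,140), (246,207) and (310,207), and the stops are at (254,231) and (302,231).

```bash
python3 - <<'E'
from h import *
import pickle
C=pickle.load(open('w6.pkl','rb')); im=cv2.imread('pics/w6.png'); g=im.max(2).astype(int)
m=(g[95:242,232:328]<70).astype(np.uint8)
n,l,st,ce=cv2.connectedComponentsWithStats(m)
P=[]
for k in range(1,n):
    if st[k,4]>25:
        c=ce[k]+[232,95]; print(st[k].tolist(),c.round(1),ray(C,*c,18).round(1)[:2]); P.append((c,st[k,4]))
# plate rectangle at z=8
b=(g[85:250,225:335]>150).astype(np.uint8); n,l,st2,_=cv2.connectedComponentsWithStats(b); k=1+np.argmax(st2[1:,4]); ys,xs=np.nonzero(l==k)
w=np.array([ray(C,a+225,q+85,8)[:2] for a,q in zip(xs,ys)],np.float32); print("plate",cv2.minAreaRect(w))
# colour contact-face edge column
print("col278",g[100:135,278].tolist())
E
```

```text
[12, 11, 69, 17, 1143] [277.4 114.1] [439.8 370.7]
[9, 34, 6, 22, 118] [243.7 139. ] [399.5 381.8]
[78, 35, 6, 21, 116] [312.3 139.5] [442.8 327.8]
[25, 37, 9, 82, 667] [261.  172.6] [383.7 347.2]
[59, 37, 9, 82, 672] [294.8 172.1] [406.2 320.4]
[11, 103, 6, 20, 95] [245.6 207.2] [344.  336.9]
[75, 103, 6, 20, 104] [309.9 207.7] [386.9 283.4]
[16, 132, 13, 9, 99] [253.9 230.7] [328.7 313.8]
[63, 132, 13, 10, 121] [301.  231.4] [360.4 273.5]
plate ((395.2738952636719, 334.78680419921875), (142.96005249023438, 91.09793853759766), 38.76598358154297)
col278 [151, 156, 157, 155, 157, 126, 46, 40, 51, 48, 50, 49, 48, 48, 48, 50, 49, 48, 50, 47, 50, 50, 45, 129, 212, 233, 232, 232, 232, 231, 232, 232, 231, 233, 232]
```

```bash
python3 - <<'E'
from h import *
import pickle
C=pickle.load(open('w6.pkl','rb')); y=.676; s=np.array([392.8,332.1]); e=np.array([np.cos(y),np.sin(y)]); f=np.array([-e[1],e[0]])
q=lambda p:((p[:2]-s)@e).round(2),((0))
def L(u,v,z): d=ray(C,u,v,z)[:2]-s; return (d@e).round(1),(d@f).round(1)
print("block face",L(278,122.5,42),"stop tops front edges",L(254,226.7,24),L(301,226.7,24),"strips mid",L(277.9,172.3,8))
print("plate",L(0,0,8) and ((np.array([395.27,334.79])-s)@e,(np.array([395.27,334.79])-s)@f),"cam",(C[2][:2]-s)@e,(C[2][:2]-s)@f)
go([526.3,-49.7,240],.965)
E
```

```text
block face (np.float64(53.3), np.float64(-0.2)) stop tops front edges (np.float64(-54.8), np.float64(25.1)) (np.float64(-54.5), np.float64(-25.0)) strips mid (np.float64(1.1), np.float64(0.0))
plate (np.float64(3.6098747518682677), np.float64(0.5529957285764984)) cam 61.466889328993794 -3.6269220017210806
t 17.325 pos [389.3 323.1 234.8] yaw 0.6822 shift [-2.573  7.514 -0.104] turn [-0.002  0.006 -1.885] F [-0.5 -0.2 -0.5]
```

>>> arm_command --steps '[[[1,0,0,0,0,0,-0.94],[1,0,0,0,0,0,-0.94],[1,-0.46,0.65,0,0,0,0],[1,-0.46,0.65,0,0,0,0],[1,-0.46,0.65,0,0,0,0],[1,-0.46,0.65,0,0,0,0],[1,-0.46,0.65,0,0,0,0],[1,-0.46,0.65,0,0,0,0]]]'

```text
time_s: 18.32
eef_pos: [470.7, 97.2, 235.2]
ee_rot: [-0.0, 0.886, 0.463, -0.0]
force: [-0.1, 0.4, 0.2]
grip_width: 0.998
grip_force: 0.0
```

>>> arm_command --steps '[[[1,-0.46,0.65,0,0,0,0],[1,-0.46,0.65,0,0,0,0],[1,-0.45,0.65,0.2,0,0,0],[1,-0.45,0.65,0.5,0,0,0],[1,0,0,0.7,0,0,0],[1,0,0,0.6,0,0,0],[1,0,0,0,0,0,0],[1,0,0,0,0,0,0]]]'

```text
time_s: 19.32
eef_pos: [525.6, -50.5, 136.5]
ee_rot: [0.001, 0.886, 0.463, 0.001]
force: [-0.6, -0.3, 0.5]
grip_width: 1.003
grip_force: 0.0
```

```bash
python3 - <<'E'
from h import *
go([526.3,-49.7,30],.965)
E
```

```text
t 19.325 pos [525.6 -50.5 136.5] yaw 0.9631 shift [ 2.00e-02 -2.00e-03  2.13e+00] turn [ 0.011 -0.003 -0.013] F [-0.6 -0.3  0.5]
```

>>> arm_command --steps '[[[1,0.02,0,0.6,0,0,-0.01],[1,0,0,0.6,0,0,0],[1,0,0,0.5,0,0,0],[1,0,0,0.3,0,0,0],[1,0,0,0.13,0,0,0],[1,0,0,0,0,0,0],[1,0,0,0,0,0,0]]]'

```text
time_s: 20.2
eef_pos: [526.2, -49.7, 29.6]
ee_rot: [0.001, 0.886, 0.464, 0.001]
force: [1.3, 0.2, 0.1]
grip_width: 0.999
grip_force: 0.0
```

>>> arm_command --steps '[[[0.4,0,0,0,0,0,0],[0.4,0,0,0,0,0,0],[0.4,0,0,0,0,0,0],[0.4,0,0,0,0,0,0]]]' --squeeze 60

```text
time_s: 20.7
eef_pos: [526.3, -49.8, 29.5]
ee_rot: [0.001, 0.886, 0.463, 0.001]
force: [0.5, -1.2, 4.9]
grip_width: 0.647
grip_force: 65.3
```

```bash
python3 - <<'E'
from h import *
go([526.3,-49.7,30],.965); s=sense(); print(s['grip_width'],s['grip_force'])
E
```

```text
t 20.7 pos [526.3 -49.8  29.5] yaw 0.9638 shift [ 0.003 -0.001 -0.009] turn [ 0.011 -0.003 -0.008] F [ 0.5 -1.2  4.9]
0.6469560479826562 65.34453704953194
```

>>> arm_command --steps '[[[0.4,0,0,-0.15,0,0,0],[0.4,0,0,-0.4,0,0,0],[0.4,0,0,-0.6,0,0,0],[0.4,0,0,-0.6,0,0,0],[0.4,0,0,-0.6,0,0,0],[0.4,0,0,-0.6,0,0,0],[0.4,0,0,-0.3,0,0,0],[0.4,0,0,0,0,0,0]]]'

```text
time_s: 21.7
eef_pos: [525.6, -49.6, 191.4]
ee_rot: [0.0, 0.886, 0.463, 0.0]
force: [0.0, -0.5, -5.5]
grip_width: 0.646
grip_force: 65.3
```

```bash
python3 - <<'E'
from h import *
go([392.8,332.1,190],.676); s=sense(); print(s['grip_width'],s['grip_force'],s['wrist_torque'])
E
```

```text
t 21.7 pos [525.6 -49.6 191.4] yaw 0.9638 shift [ 4.754 -6.536  0.026] turn [ 3.000e-03 -1.000e-03  1.919e+00] F [ 0.  -0.5 -5.5]
0.6457082298274956 65.26450105011463 [ 0.02620144 -0.0549442   0.0154986 ]
```

>>> arm_command --steps '[[[0.4,0.25,-0.35,0,0,0,0],[0.4,0.45,-0.62,0,0,0,0],[0.4,0.45,-0.62,0,0,0,0],[0.4,0.45,-0.62,0,0,0,0],[0.4,0.45,-0.62,0,0,0,0],[0.4,0.45,-0.62,0,0,0,0],[0.4,0.45,-0.62,0,0,0,0],[0.4,0.45,-0.62,0,0,0,0]]]'

```text
time_s: 22.7
eef_pos: [428.2, 225.4, 190.1]
ee_rot: [-0.0, 0.886, 0.464, -0.001]
force: [0.3, 0.8, -4.9]
grip_width: 0.65
grip_force: 65.2
```

>>> arm_command --steps '[[[0.4,0.45,-0.62,0,0,0,0],[0.4,0.45,-0.62,0,0,0,0],[0.4,0.45,-0.62,0,0,0,0],[0.4,0,0,0,0,0,0.64],[0.4,0,0,0,0,0,0.64],[0.4,0,0,0,0,0,0.64],[0.4,0,0,0,0,0,0],[0.4,0,0,0,0,0,0]]]'

```text
time_s: 23.7
eef_pos: [391.5, 332.4, 190.7]
ee_rot: [0.0, 0.943, 0.332, -0.001]
force: [-0.2, 0.1, -5.3]
grip_width: 0.647
grip_force: 65.6
```

```bash
python3 - <<'E'
from h import *
go([392.8,332.1,80],.676); s=sense(); print(s['grip_width'],s['grip_force'],s['wrist_torque'])
E
```

```text
t 23.7 pos [391.5 332.4 190.7] yaw 0.6779 shift [0.019 0.021 2.214] turn [-0.002  0.008  0.013] F [-0.2  0.1 -5.3]
0.6474258365484353 65.60332484543324 [ 0.02285698 -0.04471608  0.00362286]
```

>>> arm_command --steps '[[[0.4,0.02,0.02,0.4,0,0,0.01],[0.4,0,0,0.6,0,0,0],[0.4,0,0,0.6,0,0,0],[0.4,0,0,0.4,0,0,0],[0.4,0,0,0.2,0,0,0],[0.4,0,0,0,0,0,0],[0.4,0,0,0,0,0,0]]]'

```text
time_s: 24.58
eef_pos: [393.9, 332.4, 82.1]
ee_rot: [-0.0, 0.944, 0.331, 0.001]
force: [-0.2, -0.1, -5.0]
grip_width: 0.649
grip_force: 65.6
```

```bash
python3 - <<'E'
from h import *
go([392.8,332.1,30],.676); C=cam('wrist'); save('wrist','w7.png')
# predicted pixel of block top front edge ends and module rear top edge
e=np.array([np.cos(.676),np.sin(.676)]);f=np.array([-e[1],e[0]]);s=np.array([392.8,332.1])
for n,x,y,z in[("blockL",53,33,42),("blockR",53,-33,42),("rearL",50,28,101),("rearR",50,-28,101)]: print(n,proj(C,[*(s+x*e+y*f),z]).round(0))
E
```

```text
t 24.575 pos [393.9 332.4  82.1] yaw 0.6746 shift [-0.023 -0.01   1.042] turn [ 0.002 -0.01  -0.009] F [-0.2 -0.1 -5. ]
blockL [216. 151.]
blockR [348. 151.]
rearL [198. 179.]
rearR [367. 179.]
```

View pics/w7.png

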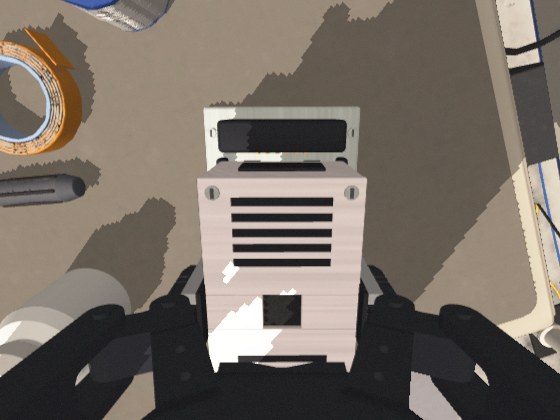

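The module is level and lined up with the cradle. Its rear lid edge is at row 180, columns 198–366, and the block edge is at row 152, columns 217–347, both within about 1 px of prediction. I'll lower it.

>>> arm_command --steps '[[[0.4,-0.02,-0.01,0.25,0,0,0],[0.4,0,0,0.3,0,0,0],[0.4,0,0,0.25,0,0,0],[0.4,0,0,0.12,0,0,0],[0.4,0,0,0.06,0,0,0],[0.4,0,0,0.03,0,0,0],[0.4,0,0,0,0,0,0]]]'

```text
time_s: 25.5
eef_pos: [392.6, 332.0, 31.0]
ee_rot: [-0.0, 0.944, 0.331, 0.0]
force: [-0.6, -0.5, -4.9]
grip_width: 0.649
grip_force: 65.7
```

```bash
python3 -c "
from h import *
go([392.8,332.1,29.5],.676)"
```

```text
t 25.5 pos [392.6 332.   31. ] yaw 0.6744 shift [0.005 0.001 0.03 ] turn [ 0.001 -0.003 -0.011] F [-0.6 -0.5 -4.9]
```

>>> arm_command --steps '[[[0.4,0,0,0.02,0,0,0],[0.4,0,0,0.02,0,0,0],[0.4,0,0,0,0,0,0],[0.4,0,0,0,0,0,0]]]'

```text
time_s: 26.0
eef_pos: [392.6, 332.0, 29.6]
ee_rot: [0.0, 0.944, 0.331, 0.0]
force: [-3.4, -1.3, 6.1]
grip_width: 0.644
grip_force: 66.7
```

Touchdown: the force has reversed to +6 N. I'll release and retreat straight up.

>>> arm_command --steps '[[[0.85,0,0,0,0,0,0],[0.85,0,0,0,0,0,0],[0.85,0,0,0,0,0,0],[0.85,0,0,-0.3,0,0,0],[0.85,0,0,-0.7,0,0,0],[0.85,0,0,-0.9,0,0,0],[0.85,0,0,-0.9,0,0,0],[0.85,0,0,-0.9,0,0,0]]]'

```text
time_s: 27.0
eef_pos: [392.2, 331.8, 216.5]
ee_rot: [-0.0, 0.944, 0.331, 0.001]
force: [-0.0, -0.6, 0.1]
grip_width: 0.849
grip_force: 0.0
```

>>> arm_command --steps '[[[0.85,0,0,0,0,0,0],[0.85,0,0,0,0,0,0],[0.85,0,0,0,0,0,0]]]'

```text
time_s: 27.38
eef_pos: [392.0, 331.7, 212.9]
ee_rot: [0.0, 0.944, 0.331, -0.001]
force: [0.7, 0.0, -0.7]
grip_width: 0.852
grip_force: 0.0
```

```bash
python3 - <<'E'
from h import *
go([392.8,332.1,230],.676); C=cam('wrist'); im=save('wrist','w8.png'); g=im.max(2)
s=np.array([392.8,332.1]); e=np.array([np.cos(.676),np.sin(.676)]);f=np.array([-e[1],e[0]])
u=proj(C,[*s,50]); x0,y0=(u-16).astype(int); m=(g[y0:y0+32,x0:x0+32]<60).astype(np.uint8)
n,l,st,ce=cv2.connectedComponentsWithStats(m); k=1+np.argmax(st[1:,4]); c=ray(C,*(ce[k]+[x0,y0]),50)[:2]-s
print("pred",u.round(1),"hole",(ce[k]+[x0,y0]).round(1),st[k],"offset x,y",(c@e).round(1),(c@f).round(1))
t=save('top','t8.png')
a=cv2.resize(t[160:240,270:350,::-1],(300,300)); cv2.imwrite('pics/c8.png',np.hstack([a,cv2.resize(im[:,:,::-1],(400,300))]))
E
```

```text
t 27.375 pos [392.  331.7 212.9] yaw 0.6743 shift [ 0.017  0.003 -0.343] turn [-0.003  0.013 -0.012] F [ 0.7  0.  -0.7]
pred [282.8 193.9] hole [282.  193.5] [  9  10  15  14 210] offset x,y 0.4 0.7
```

View pics/c8.png

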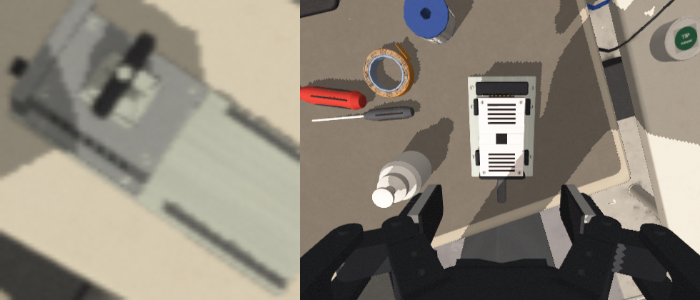

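The module is seated between the lips and stops, within about 1 mm of the seat, with its handle outwards. The pin bar still lies across the dock at (125,75). I'm handing in.

```bash
python3 -c "
from rig import *
print(finish_job())"
```

```text
the job is handed in; nothing more can be done
None
```

The job is handed in at about 27 s of the 64 s allowed: the pin was still parked in the last picture, the module sits in the test cradle about 1 mm from the seat with its handle outwards, and no other object was seen to move; no verdict came back.

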